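Stamp the bracket and put it in the row

TASK

Stamp the bracket that lies in the marking press: push the press's slanted plunger all the way down to its stop, hold it there for a moment and let it spring back. Then draw the bracket out of the press and set it down gently, upright, in the middle of the one empty bay (with the paper card) of the low shelf, square in the row with the finished brackets and facing the same way as they do. Leave the finished brackets and everything else on the bench as they are.

Things in the scene. Friction and masses are not known exactly. Their poses are not given: they have to be found in the camera images.
- press: grey bench marking press, fixed. Base plate 240 (x) x 130 (y) x 20 thick; origin under its centre, front (-x) towards the robot. Body x = -35 to 105, 90 wide, top z = 72, with a low mouth open to the front, 39 wide, 17 high above the base plate; the bracket's toe lies 23 deep in it. The plunger leans 30 degrees from vertical towards the front, in the plane y = 0
- guard_bar (a point): middle of the front cross bar of the press's rod guard (rods 10 thick, at z = 240 over the plunger): bars run from its ends, at y = -36 and 36, 68 back to two posts behind the plunger. The guard blocks a gripper coming straight down on the head: come in from the press's front, tilted like the plunger
- plunger (a joint): travel of the spring plunger along its own axis, m: 0 = up (at rest), 0.014 = down at its stop. It needs about 5 N to start and 14 N at the stop, and springs back when let go
- plunger_head (a point): centre of the top of the plunger's black round head, 40 across; its z axis is the plunger's axis, pointing outwards (up and to the press's front); at rest 18 in x and 150 in z from the press's origin
- bracket: the bracket lying in the press with its toe in the mouth, 20 above the table: aluminium: a flat foot 80 (x) x 30 (y) x 10 thick and, at its -x end, a round-topped upright lug 14 thick (x) x 30 wide (y), centre x = -33, flat sides z = 0 to 50, top z = 65; origin at the centre of the foot's underside, x from lug to toe
- shelf: the low plywood shelf, fixed, 130 deep (x) x 290 long (y), its top at z = 50, front to -x; origin at table height under its centre. Low strips (4 wide, 5 high) part it into four bays, centred at y = -90, -30, 30, 90; a back lip 15 high starts at x = 57
- bay_card: the plain paper card (45 x 22, flat) on the one empty bay; its origin is that bay's centre on the shelf's top, its axes are the shelf's: the bracket's origin belongs here with its x along this x
- done0: a finished bracket standing in one of the shelf's other bays (which one varies), same shape, size and axes as the bracket
- done1: a finished bracket standing in one of the shelf's other bays (which one varies), same shape, size and axes as the bracket
- done2: a finished bracket standing in one of the shelf's other bays (which one varies), same shape, size and axes as the bracket
- hammer: bystander: a hammer with a wooden handle, 280 long, lying flat; origin under its middle
- jar: bystander: a small glass jar with a steel lid, 60 across, 75 tall; origin at the centre of its underside
- collar: bystander: a plain steel ring lying flat, 72 outside, 48 inside, 16 thick; origin at the centre of its underside
- scriber: bystander: a screwdriver with a black handle, 160 long, lying flat; origin under its middle
- offcut: bystander: a dark steel block 60 x 40 x 20; origin at the centre of its underside
- bracket_toe (a point): the far end of the bracket's toe, 40 along x from its origin, at its underside
Mind the look-alikes: they are no part of the job. What is shaped like the done1 but green or purple is not meant.

How it is judged:
By the outcome, as a careful person would: the job done as asked, in the order asked, and still so for the second after the job is handed in, with the robot touching nothing.
It also fails if it takes over 58 s, if anything falls off the work surface, if the arm or the gripper's body presses on something with over 40 N, if the wrist force passes 120 N, or if a joint passes its speed limit or range.

ROBOT

A 7-joint arm with a two-finger parallel gripper is mounted at the origin on the work surface. World frame = base frame: x ahead of the robot, y to its left, z up, the work surface at z = 0. Lengths are in mm, angles in rad, forces in N, time in s.
With the tool pointing down it reaches from about 425 to 950 mm from the base axis. Payload 4.7 kg.
Tool frame: the origin (TCP) lies at the very end of the fingers, on their centre line; the grasp point (between the pads) lies manip.tcp_to_grasp behind it (manip.tcp_to_grasp is the distance from the TCP to the grasp point, in mm); z points along the fingers, y is the line along which they close (so a half turn about z gives the same grasp; the last joint's range is limited). The gripper opens to 87 mm and grips with 3 to 60 N. Pads are 19 mm wide; open, the fingers measure 117 mm over their backs; the gripper's body (75 mm by 190 mm) begins 51 mm behind the grasp point.
Start: joints at [-1.345, 0.469, -0.049, 1.532, 0.024, 1.141, -0.082], TCP at [170.092, 653.236, 222.573] pointing down, gripper open.
Joint ranges: [-2.59, 2.59], [-0.33, 1.99], [-1.39, 1.29], [0.1, 2.45], [-1.04, 4.18], [0.21, 1.99], [-2.66, 2.66]. Speed limits (rad/s): [2.57, 2.57, 3.14, 3.14, 3.14, 3.14, 3.14].

INTERFACE

Orientations are given as a rotation vector (axis times angle).
In Python, from rig import status, viewer, hand_in, manip gives the robot as it stands.
- The arm moves only by the tool carry_out, never from a script. Its argument "steps" is a list of rows, each a list of 7 numbers: the closure, from 0 (fully open) to 1 (shut), then the shift along the world's x, y, z in m, then the turn, a rotation vector about the world's x, y, z in rad. In form: [[hand, dx, dy, dz, wx, wy, wz], ...]. A call has exactly 8 rows; each row shifts and turns the commanded pose from where the row before left it; what a row does not reach is not made up. A row lasts 1/8 s, in which the tool goes at most 62.5 mm and 10.7 degrees, less where a joint would pass 70% of its speed; a pose out of reach is approached as far as the arm can. A call with a gripper value outside its range is refused whole. The fingers move at their own pace and stop on an object; "grip_force" is the grip in N (left out, the last holds). Time passes only in rows, so rows that do not move let the fingers close, or fill a call up. It gives the time, the measured TCP pose, the force, the opening and the grip force at its end, in the units of the state.
- status.sense(): the state, without advancing time (a new reading comes with each control period).
- viewer.camera(name): name is "side" or "top" or "wrist"; returns a dict with "image" (384x512x3 uint8, blue, green, red), "camera_matrix" (3x3 intrinsics, pixels), "rvec" (rotation vector, rad) and "tvec" (3), from world to camera coordinates, as OpenCV has them. Camera axes: x right, y down, z forward; pixel columns grow to the right and rows downward; lengths in mm; the calibration is good to about 2 mm. The wrist camera is an equidistant fisheye: a pixel r from the principal point sees the ray r / f radians off the axis. A picture is of the moment at which its call begins. There is no depth.
- hand_in(): hands the job in; it is judged then, once.
The state is a dict: "time_s": time; "qpos": joint angles; "joint_velocities": joint speeds; "effort": joint torques, N m; "eef_pos": TCP position; "ee_rot": TCP orientation; "force": force on the tool from outside, world axes, zero at the start; "moment": the same for the moment, N m; "width": opening from 0.0 (shut) to 1.0 (fully open); "grasp_force": force on a finger pad.
Only numpy, scipy, OpenCV 4.12 (cv2) and the standard library are available. Lean on these libraries where they do the work, as an engineer would, in place of code of your own. Each camera call takes 0.05 s, during which the arm holds its last target. There are 200 camera calls.

## Working session

There is one attempt and no reset: what is moved stays moved. The work goes in short steps, Python scripts to look and compute and a tool call to move; the robot and the scene stay as the last step left them, time stands still between calls to the robot, and variables do not carry over. Pictures are saved under pics/ and viewed, at most 10 in all, crops included, and the job is handed in when it is done.

Besides the shell and the picture viewer there is one more tool, called after "Call:" as name(argument=value, ...) on one line, values as JSON. carry_out: Moves the arm, as the interface text tells. Its arguments: {"type":"object","properties":{"steps":{"type":"array"},"grip_force":{"type":"number"}},"required":["steps"]}

```bash
ls; mkdir -p pics
python3 - <<'E'
from rig import status, viewer, manip
import cv2,json,pickle
print(status.sense()); print(manip.tcp_to_grasp, [a for a in dir(manip) if a[0]!='_'])
d={}
for n in("side","top","wrist"):
    c=viewer.camera(n); d[n]=c; cv2.imwrite(f"pics/{n}0.png",c["image"]); print(n,c["camera_matrix"],c["rvec"],c["tvec"])
pickle.dump(d,open("c0.pkl","wb"))
import numpy as np
cv2.imwrite("pics/st0.png",cv2.resize(d["top"]["image"],(800,600),interpolation=cv2.INTER_CUBIC))
cv2.imwrite("pics/ss0.png",cv2.resize(d["side"]["image"],(800,600),interpolation=cv2.INTER_CUBIC))
E
```

```text
pics
{'time_s': 0.0, 'qpos': array([-1.34490042,  0.46946142, -0.04857861,  1.53371437,  0.02412221,
        1.14097962, -0.08228415]), 'joint_velocities': array([ 0.00193507,  0.00012544,  0.00171348,  0.00220554,  0.00129854,
        0.00038784, -0.00074547]), 'effort': array([-1.11396469e-05, -5.07975233e+01, -8.08284525e-02, -2.36156756e+01,
       -6.13316917e-02,  3.79461609e-02,  1.79222211e-04]), 'eef_pos': array([169.98573505, 652.61926065, 221.47726373]), 'ee_rot': array([-3.99064845e-01, -3.11598941e+00,  3.09527962e-03]), 'force': array([-0.18851563, -0.69527448,  0.12175339]), 'moment': array([-0.02096004,  0.00596936, -0.0102308 ]), 'grasp_force': 0.0, 'width': 1.0017690872569116}
18.700000000000003 ['PlanningError', 'tcp_to_grasp']
side [[420.74724817   0.         254.37236664]
 [  0.         420.74724817 188.05862519]
 [  0.           0.           1.        ]] [ 0.38305982 -2.71264694  1.23320688] [ 495.05554242  193.55501297 1185.61555882]
top [[464.0957742    0.         256.90765262]
 [  0.         464.0957742  198.77010081]
 [  0.           0.           1.        ]] [ 2.1419542  -2.16167988  0.12181734] [  25.00365608  516.07760568 1439.92419719]
wrist [[297.31863964   0.         259.23796864]
 [  0.         297.31863964 184.62173966]
 [  0.           0.           1.        ]] [-2.28905796 -1.76917168 -0.26200741] [-674.33498813  -35.79789496  392.58314937]
```

View pics/st0.png

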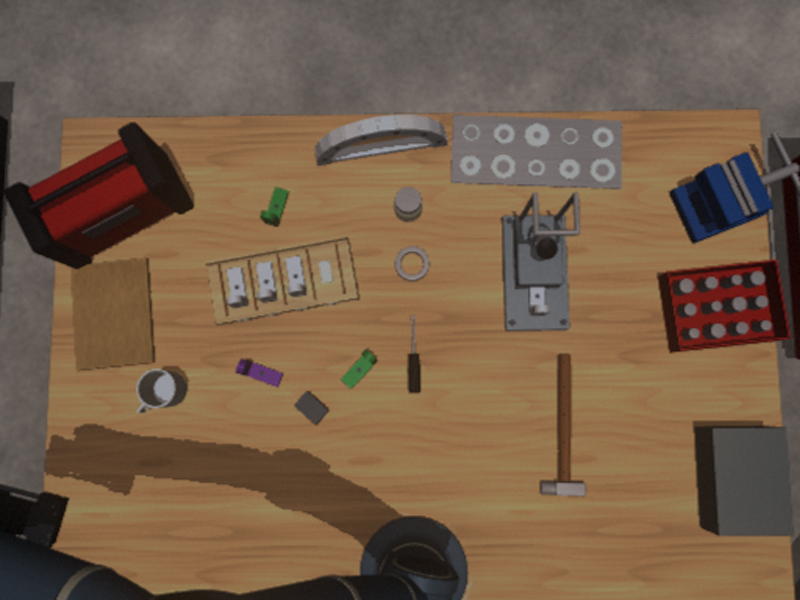

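View pics/ss0.png

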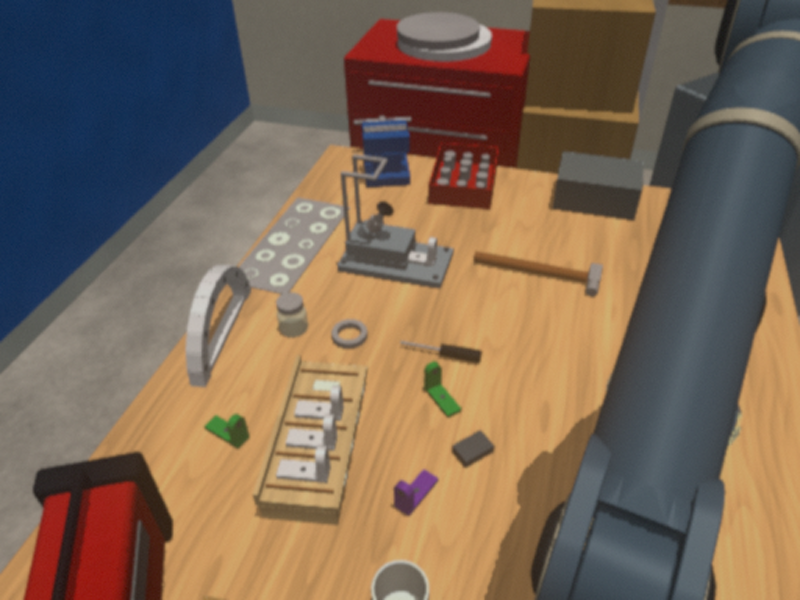

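```bash
cat > h.py <<'E'
import numpy as np,cv2,pickle
from scipy.optimize import least_squares
from scipy.spatial.transform import Rotation as R
def proj(c,P):
    P=np.atleast_2d(np.asarray(P,float)); return cv2.projectPoints(P,np.array(c["rvec"],float),np.array(c["tvec"],float),np.array(c["camera_matrix"],float),None)[0][:,0]
def wproj(c,P):
    r=R.from_rotvec(c["rvec"]).as_matrix(); K=c["camera_matrix"]
    q=np.atleast_2d(P)@r.T+np.array(c["tvec"]); n=np.hypot(q[:,0],q[:,1]); th=np.arctan2(n,q[:,2])
    s=K[0,0]*th/np.maximum(n,1e-9); return np.c_[q[:,0]*s+K[0,2],q[:,1]*s+K[1,2]]
def onplane(c,uv,z):
    return least_squares(lambda p:(proj(c,[[p[0],p[1],z]])-uv).ravel(),[600,0]).x
def tri(obs): # list of (projfn,cam,uv)
    r=least_squares(lambda p:np.concatenate([(f(c,[p])-uv).ravel() for f,c,uv in obs]),[600,0,50]); return r.x,np.abs(r.fun).max()
def place(P,xyt): # local -> world, [x,y,th]
    c,s=np.cos(xyt[2]),np.sin(xyt[2]); P=np.asarray(P,float)
    return np.c_[c*P[:,0]-s*P[:,1]+xyt[0],s*P[:,0]+c*P[:,1]+xyt[1],P[:,2]]
E
python3 - <<'E'
import pickle,cv2,numpy as np
d=pickle.load(open("c0.pkl","rb"))
def crop(n,x0,y0,w,h,s,st):
    im=cv2.resize(d[n]["image"][y0:y0+h,x0:x0+w],None,fx=s,fy=s,interpolation=cv2.INTER_CUBIC)
    im=np.clip(im.astype(float)*1.3,0,255).astype(np.uint8)
    for x in range((x0//st+1)*st,x0+w,st):
        cv2.line(im,((x-x0)*s,0),((x-x0)*s,6),(0,255,255),1);cv2.putText(im,str(x),((x-x0)*s-8,16),0,.35,(0,255,255))
    for y in range((y0//st+1)*st,y0+h,st):
        cv2.line(im,(0,(y-y0)*s),(6,(y-y0)*s),(0,255,255),1);cv2.putText(im,str(y),(8,(y-y0)*s+4),0,.35,(0,255,255))
    return im
a=crop("top",315,118,66,100,6,10); b=crop("side",210,90,85,100,4,10)
m=np.zeros((600,400+340,3),np.uint8); m[:,:396]=a; m[:400,400:740]=b; cv2.imwrite("pics/press.png",m)
a=crop("top",128,148,106,64,4,10); b=crop("side",160,225,80,110,4,10)
m=np.zeros((440,424+324,3),np.uint8); m[:256,:424]=a; m[:440,428:748]=b; cv2.imwrite("pics/shelf.png",m)
E
```

```text
(no output)
```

View pics/press.png

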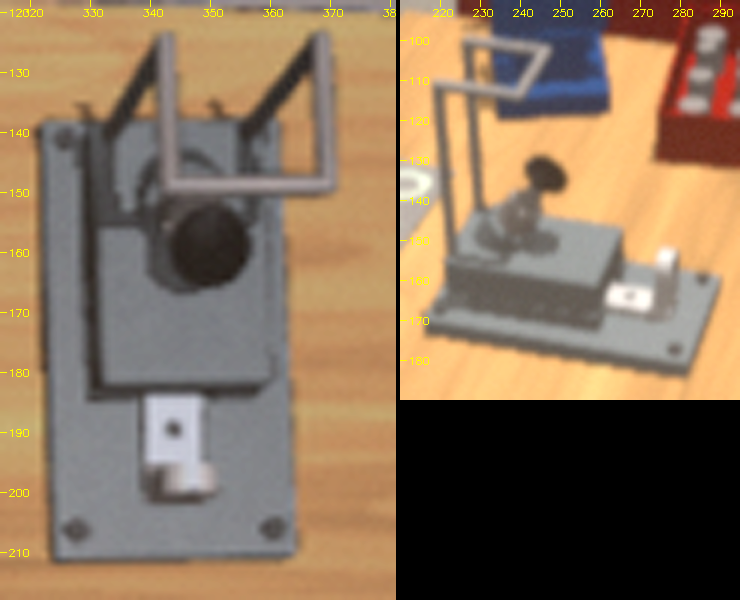

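View pics/shelf.png

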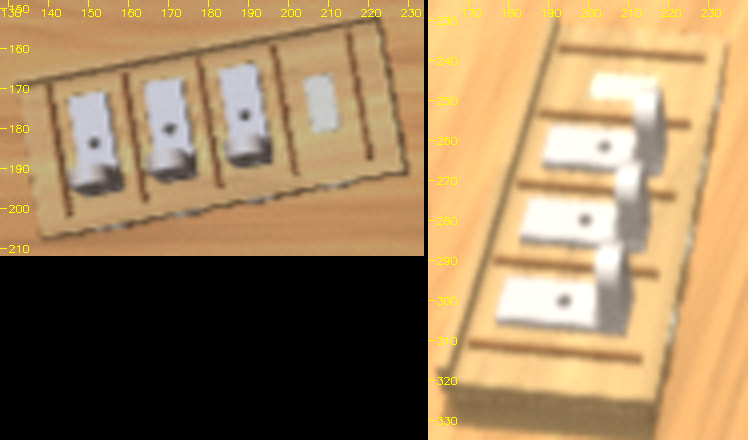

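```bash
cat > fit.py <<'E'
from h import *
d=pickle.load(open("c0.pkl","rb")); T,S=d["top"],d["side"]
pt=lambda x,y:np.array([(x+.5)/6-.5+315,(y+.5)/6-.5+118]); ps=lambda x,y:np.array([(x-400+.5)/4-.5+210,(y+.5)/4-.5+90])
ht=lambda x,y:np.array([(x+.5)/4-.5+128,(y+.5)/4-.5+148]); hs=lambda x,y:np.array([(x-428+.5)/4-.5+160,(y+.5)/4-.5+225])
for n,a,b in[("head",pt(210,247),ps(545,174)),("barL",pt(168,185),ps(520,95)),("barR",pt(331,185),ps(548,48)),("brhole",pt(174,429),ps(629,297)),
  ("d0",ht(94,143),hs(564,300)),("d1",ht(170,129),hs(584,220)),("d2",ht(245,116),hs(604,146)),("shNear+",ht(45,238),hs(657,398))]:
    print(n,*[np.round(v,1) for v in tri([(proj,T,a),(proj,S,b)])])
cam=lambda c:-R.from_rotvec(c["rvec"]).as_matrix().T@c["tvec"]; print(cam(T).round(),cam(S).round())
def fit(obs,x0):
    f=lambda v:np.concatenate([(proj(c,place([P],v))-uv).ravel() for c,uv,P in obs])
    r=least_squares(f,x0,loss="soft_l1",x_scale=[100,100,1]); print(r.x.round(3)); print(f(r.x).reshape(-1,2).round(1).tolist()); return r.x
print("press"); p=fit([(T,pt(40,120),(120,65,20)),(T,pt(280,122),(120,-65,20)),(T,pt(54,557),(-120,65,20)),(T,pt(297,553),(-120,-65,20)),
 (T,pt(210,247),(-18,0,150)),(S,ps(545,174),(-18,0,150)),(S,ps(427,328),(120,65,20)),(S,ps(688,370),(-120,65,20)),(S,ps(720,278),(-120,-65,20)),(S,ps(622,228),(-35,-45,72)),(S,ps(603,282),(-35,45,72))],[650,-200,0.])
print("card"); c=fit([(T,ht(303,80),(22.5,11,50)),(T,ht(327,74),(22.5,-11,50)),(T,ht(340,127),(-22.5,-11,50)),(T,ht(316,133),(-22.5,11,50))],[600,150,.1])
print("shelf"); s=fit([(T,ht(45,238),(-65,145,50)),(T,ht(407,173),(-65,-145,50)),(T,ht(378,20),(65,-145,50)),(S,hs(657,398),(-65,145,50)),(S,hs(727,45),(-65,-145,50))],[600,200,.1])
print("bay",place([[0,-90,50],[0,-30,50]],s))
E
python3 fit.py
```

```text
head [ 619.  -255.4  145.2] 0.2
barL [ 626.5 -218.8  241.8] 0.3
barR [ 625.8 -292.8  243.2] 0.1
brhole [ 545.6 -255.4   29.6] 0.2
d0 [564.7 350.6  62. ] 0.1
d1 [575.7 291.5  61. ] 0.2
d2 [585.4 232.7  61.4] 0.2
shNear+ [491.  390.5  49.6] 0.1
[ 333.    4. 1493.] [238. 873. 933.]
press
[ 5.97920e+02 -2.54462e+02  6.00000e-03]
[[-0.5, -0.5], [-0.4, -1.5], [-0.4, 0.3], [0.0, 0.3], [0.4, 12.6], [11.2, 0.6], [-1.7, -2.1], [-0.2, -1.3], [0.3, -0.8], [0.5, -0.5], [-1.7, 1.0]]
card
[5.96098e+02 1.73925e+02 2.41000e-01]
[[-0.4, -0.1], [0.3, -0.3], [0.4, 0.1], [-0.3, 0.3]]
shelf
[5.79326e+02 2.60500e+02 1.72000e-01]
[[-0.6, 0.3], [-0.0, -0.1], [0.2, -1.7], [-0.1, 0.6], [1.1, -2.3]]
bay [[594.76461505 171.83425727  50.        ]
 [584.47223225 230.94488962  50.        ]]
```

Call:
carry_out(steps=[[0, 0.029, -0.038, 0.009, 0, 0, 0.036], [0, 0.029, -0.038, 0.009, 0, 0, 0.036], [0, 0.029, -0.038, 0.009, 0, 0, 0.036], [0, 0.029, -0.038, 0.009, 0, 0, 0.036], [0, 0.029, -0.038, 0.009, 0, 0, 0.036], [0, 0.029, -0.038, 0.009, 0, 0, 0.036], [0, 0.029, -0.038, 0.009, 0, 0, 0.036], [0, 0.029, -0.038, 0.009, 0, 0, 0.036]])

```text
time_s: 1.15
eef_pos: [402.8, 347.7, 294.7]
ee_rot: [0.054, -3.141, 0.0]
force: [0.1, -0.1, 0.8]
width: 1.001
grasp_force: 0.0
```

Call:
carry_out(steps=[[0, 0.029, -0.038, 0.009, 0, 0, 0.036], [0, 0.029, -0.038, 0.009, 0, 0, 0.036], [0, 0.029, -0.038, 0.009, 0, 0, 0.036], [0, 0.029, -0.038, 0.009, 0, 0, 0.036], [0, 0, 0, 0, 0, 0, 0], [0, 0, 0, 0, 0, 0, 0], [0, 0, 0, 0, 0, 0, 0], [0, 0, 0, 0, 0, 0, 0]])

```text
time_s: 2.15
eef_pos: [517.4, 198.3, 330.3]
ee_rot: [0.281, -3.128, -0.0]
force: [0.1, -0.6, -0.6]
width: 1.001
grasp_force: 0.0
```

Run:
```python
from h import *
from rig import viewer,status
s=status.sense(); print(s["eef_pos"],R.from_rotvec(s["ee_rot"]).as_matrix().round(3),s["qpos"].round(2))
c=viewer.camera("wrist"); pickle.dump(c,open("w1.pkl","wb"))
m=R.from_rotvec(c["rvec"]).as_matrix(); print(-m.T@c["tvec"],m[2])
for n,p in[("card",[596,173.8,50]),("d2",[585.4,232.7,60])]: print(n,wproj(c,p))
cv2.imwrite("pics/w1.png",cv2.resize(c["image"],(768,576),interpolation=cv2.INTER_CUBIC))
```

```text
[517.36253485 198.33900253 330.29851629] [[-0.984 -0.178 -0.001]
 [-0.178  0.984  0.   ]
 [ 0.001  0.    -1.   ]] [-0.58  0.19  0.17  1.68 -0.03  1.27  1.34]
[438.40052748 184.56696283 492.84058657] [ 0.28757194  0.05118292 -0.95639045]
card [[235.00715711 195.46695491]]
d2 [[273.20021937 197.64176264]]
```

View pics/w1.png

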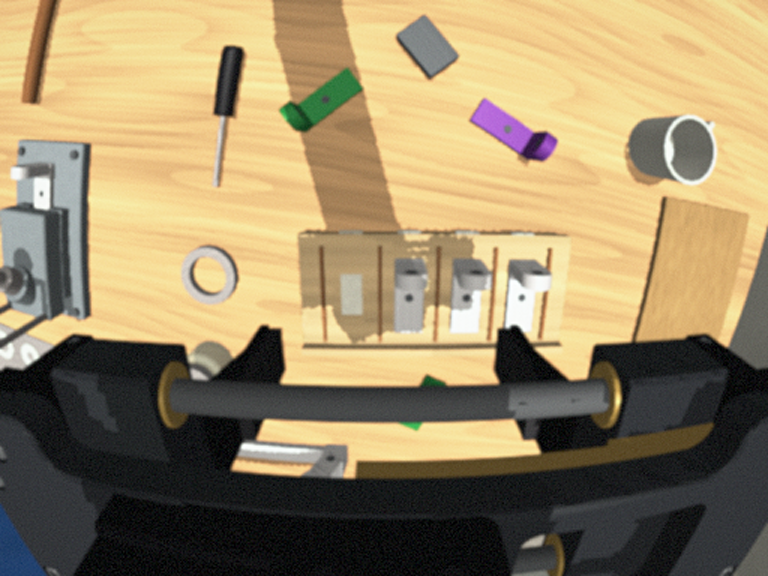

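Call:
carry_out(steps=[[1, 0, -0.0453, 0, 0, 0, -0.0178], [1, 0, -0.0453, 0, 0, 0, -0.0178], [1, 0, -0.0453, 0, 0, 0, -0.0178], [1, 0, -0.0453, 0, 0, 0, -0.0178], [1, 0, -0.0453, 0, 0, 0, -0.0178], [1, 0, -0.0453, 0, 0, 0, -0.0178], [1, 0, -0.0453, 0, 0, 0, -0.0178], [1, 0, -0.0453, 0, 0, 0, -0.0178]], grip_force=20)

```text
time_s: 3.2
eef_pos: [518.1, -166.0, 330.7]
ee_rot: [-0.056, 3.141, 0.0]
force: [0.1, 0.1, -0.6]
width: 0.175
grasp_force: 0.0
```

Call:
carry_out(steps=[[1, 0, -0.0453, 0, 0, 0, -0.0178], [1, 0, -0.0453, 0, 0, 0, -0.0178], [1, 0.007, 0, -0.0155, 0, -0.0873, 0], [1, 0.007, 0, -0.0155, 0, -0.0873, 0], [1, 0.007, 0, -0.0155, 0, -0.0873, 0], [1, 0.007, 0, -0.0155, 0, -0.0873, 0], [1, 0.007, 0, -0.0155, 0, -0.0873, 0], [1, 0.007, 0, -0.0155, 0, -0.0873, 0]])

```text
time_s: 4.2
eef_pos: [560.5, -255.1, 237.5]
ee_rot: [-0.0, 2.615, -0.0]
force: [0.2, 1.4, 0.1]
width: 0.002
grasp_force: 0.0
```

Run:
```python
from h import *
from rig import viewer,status
s=status.sense(); print(s["eef_pos"],R.from_rotvec(s["ee_rot"]).as_matrix().round(3),s["qpos"].round(2),s["force"])
c=viewer.camera("wrist"); pickle.dump(c,open("w2.pkl","wb"))
for n,p in[("head",[617,-255,149]),("bar",[626,-255.5,242]),("hole",[546,-255,30]),("tcp",s["eef_pos"])]: print(n,wproj(c,p)*2-[112,84])
cv2.imwrite("pics/w2.png",cv2.resize(c["image"],None,fx=2,fy=2,interpolation=cv2.INTER_CUBIC)[84:684,112:912])
```

```text
[ 560.5228248  -255.10420586  237.50495516] [[-0.864 -0.     0.503]
 [-0.     1.     0.   ]
 [-0.503 -0.    -0.864]] [ 0.14  0.17  0.39  2.04 -0.62  0.55  2.55] [0.15658205 1.37786646 0.13965835]
head [[406.0210584  290.86878937]]
bar [[404.38896635 482.40747629]]
hole [[406.30062589  43.69608665]]
tcp [[405.06883222 381.68361741]]
```

View pics/w2.png

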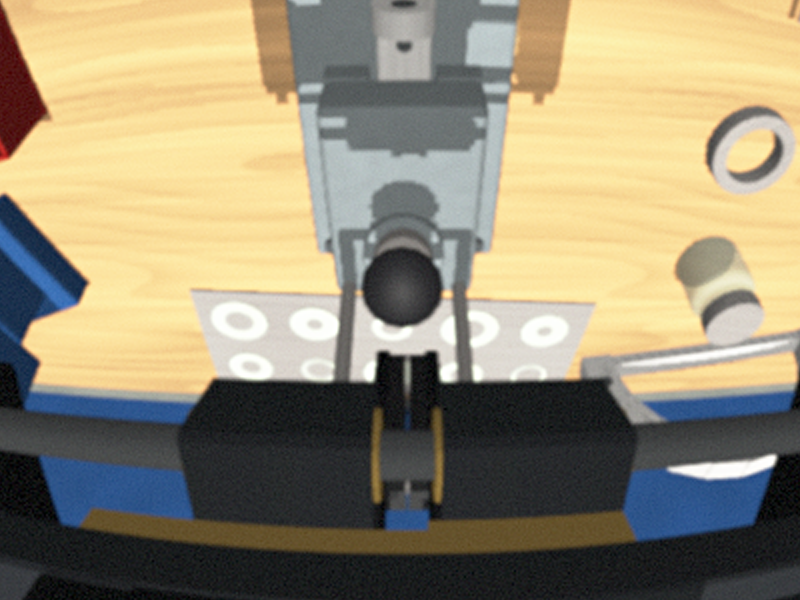

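Call:
carry_out(steps=[[1, 0.0118, -0.0003, -0.0204, 0, 0, 0], [1, 0.0118, -0.0003, -0.0204, 0, 0, 0], [1, 0.0118, -0.0003, -0.0204, 0, 0, 0], [1, 0.0118, -0.0003, -0.0204, 0, 0, 0], [1, 0.0013, 0, -0.0022, 0, 0, 0], [1, 0.0013, 0, -0.0022, 0, 0, 0], [1, 0, 0, 0, 0, 0, 0], [1, 0, 0, 0, 0, 0, 0]])

```text
time_s: 5.25
eef_pos: [610.0, -257.0, 152.4]
ee_rot: [0.001, 2.617, -0.0]
force: [0.6, -0.3, 0.2]
width: 0.006
grasp_force: 0.0
```

Run:
```python
from rig import status
s=status.sense(); print(s["eef_pos"],s["qpos"].round(2),s["force"])
```

```text
[ 610.02621225 -256.99503765  152.44387903] [ 0.35  0.35  0.11  2.02 -0.73  0.38  2.64] [ 0.64988765 -0.32703188  0.15592504]
```

Call:
carry_out(steps=[[1, 0, 0, 0, 0.05, 0, -0.086], [1, 0, 0, 0, 0.05, 0, -0.086], [1, 0.0015, 0, -0.0026, 0, 0, 0], [1, 0.0015, 0, -0.0026, 0, 0, 0], [1, 0.0015, 0, -0.0026, 0, 0, 0], [1, 0.0005, 0, -0.0009, 0, 0, 0], [1, 0, 0, 0, 0, 0, 0], [1, 0, 0, 0, 0, 0, 0]])

```text
time_s: 6.25
eef_pos: [615.0, -256.9, 143.6]
ee_rot: [0.26, 2.606, 0.071]
force: [-5.1, 1.8, 6.9]
width: 0.004
grasp_force: 3.7
```

Run:
```python
from rig import status
s=status.sense(); print(s["eef_pos"],s["qpos"].round(2),s["force"])
```

```text
[ 615.02796462 -256.89380093  143.57181519] [ 0.32  0.37  0.14  2.02 -0.79  0.38  2.5 ] [-5.05546877  1.80250867  6.89803493]
```

Call:
carry_out(steps=[[1, 0.0013, 0, -0.0022, 0, 0, 0], [1, 0.0013, 0, -0.0022, 0, 0, 0], [1, 0.0013, 0, -0.0022, 0, 0, 0], [1, 0.001, 0, -0.0017, 0, 0, 0], [1, 0, 0, 0, 0, 0, 0], [1, 0, 0, 0, 0, 0, 0], [1, 0, 0, 0, 0, 0, 0], [1, 0, 0, 0, 0, 0, 0]])

```text
time_s: 7.25
eef_pos: [619.3, -256.9, 136.3]
ee_rot: [0.26, 2.605, 0.072]
force: [-11.7, 2.8, 15.2]
width: 0.009
grasp_force: 9.4
```

Run:
```python
from rig import status
s=status.sense(); print(s["eef_pos"],s["qpos"].round(2),s["force"])
```

```text
[ 619.27498118 -256.92936056  136.26317445] [ 0.33  0.39  0.12  2.01 -0.81  0.36  2.51] [-11.72193472   2.84938767  15.20548822]
```

Call:
carry_out(steps=[[1, 0.001, 0, -0.0017, 0, 0, 0], [1, 0, 0, 0, 0, 0, 0], [1, 0, 0, 0, 0, 0, 0], [1, 0, 0, 0, 0, 0, 0], [1, 0, 0, 0, 0, 0, 0], [1, 0, 0, 0, 0, 0, 0], [1, 0, 0, 0, 0, 0, 0], [1, 0, 0, 0, 0, 0, 0]])

```text
time_s: 8.25
eef_pos: [619.4, -256.9, 136.1]
ee_rot: [0.26, 2.605, 0.074]
force: [-21.9, 6.2, 28.5]
width: 0.007
grasp_force: 17.9
```

Call:
carry_out(steps=[[1, -0.0025, 0, 0.0043, 0, 0, 0], [1, -0.0025, 0, 0.0043, 0, 0, 0], [1, -0.005, 0, 0.0087, 0, 0, 0], [1, -0.01, 0, 0.0173, 0, 0, 0], [1, -0.0125, 0, 0.0217, 0, 0, 0], [1, -0.0125, 0, 0.0217, 0, 0, 0], [1, -0.01, 0, 0.0173, -0.05, 0, 0.086], [1, 0, 0, 0, -0.05, 0, 0.086]])

```text
time_s: 9.25
eef_pos: [565.5, -257.8, 230.7]
ee_rot: [-0.003, 2.615, -0.003]
force: [-0.2, 0.8, -0.6]
width: 0.007
grasp_force: 0.0
```

Call:
carry_out(steps=[[1, -0.0088, 0, -0.0128, 0, 0.0873, 0], [0, -0.0088, 0, -0.0128, 0, 0.0873, 0], [0, -0.0088, 0, -0.0128, 0, 0.0873, 0], [0, -0.0088, 0, -0.0128, 0, 0.0873, 0], [0, -0.0088, 0, -0.0128, 0, 0.0873, 0], [0, -0.0088, 0, -0.0128, 0, 0.0873, 0], [0, 0, 0, 0, 0, 0, 0], [0, 0, 0, 0, 0, 0, 0]])

```text
time_s: 10.25
eef_pos: [512.8, -257.2, 151.9]
ee_rot: [0.002, 3.14, -0.001]
force: [-0.9, 0.5, -0.1]
width: 0.719
grasp_force: 0.0
```

Run:
```python
from h import *
from rig import viewer,status
s=status.sense(); print(s["eef_pos"],R.from_rotvec(s["ee_rot"]).as_matrix().round(3),s["qpos"].round(2),s["force"])
c=viewer.camera("wrist"); pickle.dump(c,open("w3.pkl","wb"))
q=lambda P:((wproj(c,P)-[176,90])*4).round()
o=np.array([546.5,-255.5,20]); print(q([o+v for v in[(40-23,15,10),(17,-15,10),(-40,15,50),(-40,-15,50),(-40,0,65),(-26,0,65),(0,0,10)]]))
im=cv2.resize(c["image"][90:240,176:376],None,fx=4,fy=4,interpolation=cv2.INTER_CUBIC); cv2.imwrite("pics/w3.png",im)
```

```text
[ 512.84597713 -257.24334643  151.93190156] [[-1.     0.001  0.001]
 [ 0.001  1.    -0.   ]
 [-0.001 -0.    -1.   ]] [ 0.1   0.39  0.38  1.87 -0.18  0.91  2.13] [-0.85047     0.50528877 -0.12512068]
[[396. 538.]
 [282. 538.]
 [410. 374.]
 [270. 375.]
 [340. 396.]
 [340. 460.]
 [339. 478.]]
```

View pics/w3.png

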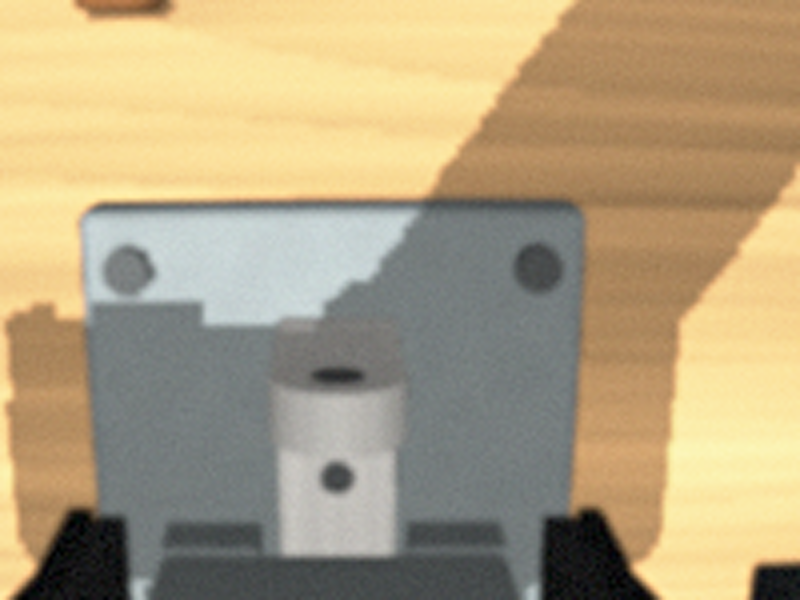

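Call:
carry_out(steps=[[0, 0.0007, 0.0013, -0.019, 0, 0, 0], [0, 0, 0, -0.019, 0, 0, 0], [0, 0, 0, -0.019, 0, 0, 0], [0, 0, 0, -0.019, 0, 0, 0], [0, 0, 0, -0.019, 0, 0, 0], [0, 0, 0, -0.0185, 0, 0, 0], [0, 0, 0, 0, 0, 0, 0], [0, 0, 0, 0, 0, 0, 0]])

```text
time_s: 11.3
eef_pos: [514.0, -256.0, 38.2]
ee_rot: [0.001, 3.141, -0.001]
force: [-0.3, -0.0, 0.1]
width: 1.003
grasp_force: 0.0
```

Call:
carry_out(steps=[[0.5, 0, 0, 0, 0, 0, 0], [0.55, 0, 0, 0, 0, 0, 0], [0.6, 0, 0, 0, 0, 0, 0], [0.65, 0, 0, 0, 0, 0, 0], [0.7, 0, 0, 0, 0, 0, 0], [0.8, 0, 0, 0, 0, 0, 0], [0.8, 0, 0, 0, 0, 0, 0], [0.8, 0, 0, 0, 0, 0, 0]], grip_force=30)

```text
time_s: 12.3
eef_pos: [513.6, -255.7, 37.9]
ee_rot: [-0.001, -3.141, -0.0]
force: [0.1, 0.7, 0.6]
width: 0.341
grasp_force: 30.0
```

Run:
```python
from rig import status
s=status.sense(); print(s["eef_pos"],s["ee_rot"],s["force"],s["moment"],s["width"],s["grasp_force"])
```

```text
[ 513.64260564 -255.7363141    37.85537333] [-1.30804945e-03 -3.14149284e+00 -1.54177552e-05] [0.06025456 0.73586839 0.60609418] [-0.09129481 -0.03484885 -0.00611868] 0.34085503689184155 29.95037160348147
```

Call:
carry_out(steps=[[0.8, -0.003, 0, 0.0006, 0, 0, 0], [0.8, -0.005, 0, 0.0004, 0, 0, 0], [0.8, -0.006, 0, 0, 0, 0, 0], [0.8, -0.006, 0, 0, 0, 0, 0], [0.8, -0.007, 0, 0, 0, 0, 0], [0.8, -0.007, 0, 0, 0, 0, 0], [0.8, -0.005, 0, 0.004, 0, 0, 0], [0.8, 0, 0, 0.01, 0, 0, 0]])

```text
time_s: 13.3
eef_pos: [473.9, -255.6, 53.1]
ee_rot: [-0.002, -3.141, -0.001]
force: [0.5, 0.6, -0.5]
width: 0.346
grasp_force: 30.0
```

Call:
carry_out(steps=[[0.8, 0, 0, 0.02, 0, 0, 0], [0.8, 0, 0, 0.025, 0, 0, 0], [0.8, 0, 0, 0.025, 0, 0, 0], [0.8, 0, 0, 0.025, 0, 0, 0], [0.8, 0, 0, 0.025, 0, 0, 0], [0.8, 0, 0.01, 0.005, 0, 0, 0], [0.8, 0, 0.02, 0, 0, 0, 0], [0.8, 0, 0.03, 0, 0, 0, 0]])

```text
time_s: 14.3
eef_pos: [474.2, -194.8, 177.4]
ee_rot: [-0.003, -3.141, -0.0]
force: [0.1, 1.2, -1.7]
width: 0.343
grasp_force: 30.0
```

Run:
```python
from rig import status
s=status.sense(); print(s["eef_pos"],s["ee_rot"],s["force"],s["moment"],s["width"],s["grasp_force"],s["qpos"].round(2))
```

```text
[ 474.19607223 -194.76156251  177.4048468 ] [-2.93485712e-03 -3.14080305e+00 -4.11595918e-04] [ 0.08143492  1.16772894 -1.68348591] [ 0.07703072 -0.01374248 -0.02869027] 0.3426528644562187 29.95008185505867 [-0.01  0.26  0.38  1.98 -0.12  0.92  2.  ]
```

Call:
carry_out(steps=[[0.8, 0.0089, 0.0362, 0, 0, 0, 0.0173], [0.8, 0.0089, 0.0362, 0, 0, 0, 0.0173], [0.8, 0.0089, 0.0362, 0, 0, 0, 0.0173], [0.8, 0.0089, 0.0362, 0, 0, 0, 0.0173], [0.8, 0.0089, 0.0362, 0, 0, 0, 0.0173], [0.8, 0.0089, 0.0362, 0, 0, 0, 0.0173], [0.8, 0.0089, 0.0362, 0, 0, 0, 0.0173], [0.8, 0.0089, 0.0362, 0, 0, 0, 0.0173]])

```text
time_s: 15.3
eef_pos: [545.1, 95.9, 177.1]
ee_rot: [0.218, -3.133, -0.0]
force: [0.6, -0.9, -1.6]
width: 0.344
grasp_force: 30.0
```

Call:
carry_out(steps=[[0.8, 0.0089, 0.0362, 0, 0, 0, 0.0173], [0.8, 0.0089, 0.0361, 0, 0, 0, 0.0173], [0.8, 0, 0, -0.015, 0, 0, 0], [0.8, 0, 0, -0.02, 0, 0, 0], [0.8, 0, 0, -0.015, 0, 0, 0], [0.8, 0, 0, -0.007, 0, 0, 0], [0.8, 0, 0, 0, 0, 0, 0], [0.8, 0, 0, 0, 0, 0, 0]])

```text
time_s: 16.3
eef_pos: [564.2, 166.2, 121.5]
ee_rot: [-0.27, 3.129, 0.001]
force: [0.5, 0.4, -1.1]
width: 0.339
grasp_force: 30.0
```

Run:
```python
from h import *
from rig import viewer,status
s=status.sense(); M=R.from_rotvec(s["ee_rot"]).as_matrix(); print(s["eef_pos"],M.round(4),s["force"])
c=viewer.camera("wrist"); pickle.dump(c,open("w4.pkl","wb"))
q=lambda P:((wproj(c,P)-[156,90])*4).round()
z=s["eef_pos"][2]-17.9
o=np.array([595.7,172.8,.173])
sh=lambda P:q(place(P,o))
print("shelf strips front/corner",sh([(-65,-55,50),(-65,30,50),(-65,60+15,50)]).tolist())
print("done lug -x face z50 corners",sh([(-40,45,100),(-40,75,100),(-40,105,100),(-40,135,100)]).tolist(),"foot corners",sh([(40,45,60),(40,75,60),(-26,45,60),(-26,75,60),(0,60,60)]).tolist())
cv2.imwrite("pics/w4.png",cv2.resize(c["image"][90:240,156:356],None,fx=4,fy=4,interpolation=cv2.INTER_CUBIC))
```

```text
[564.16195946 166.22728809 121.45705786] [[-9.853e-01 -1.711e-01  1.000e-03]
 [-1.711e-01  9.853e-01  5.000e-04]
 [-1.100e-03  3.000e-04 -1.000e+00]] [ 0.51104357  0.43192373 -1.14564742]
shelf strips front/corner [[147.0, 265.0], [565.0, 263.0], [779.0, 266.0]]
done lug -x face z50 corners [[683.0, 469.0], [848.0, 467.0], [998.0, 463.0], [1130.0, 459.0]] foot corners [[615.0, 732.0], [743.0, 726.0], [637.0, 462.0], [777.0, 460.0], [697.0, 574.0]]
```

View pics/w4.png

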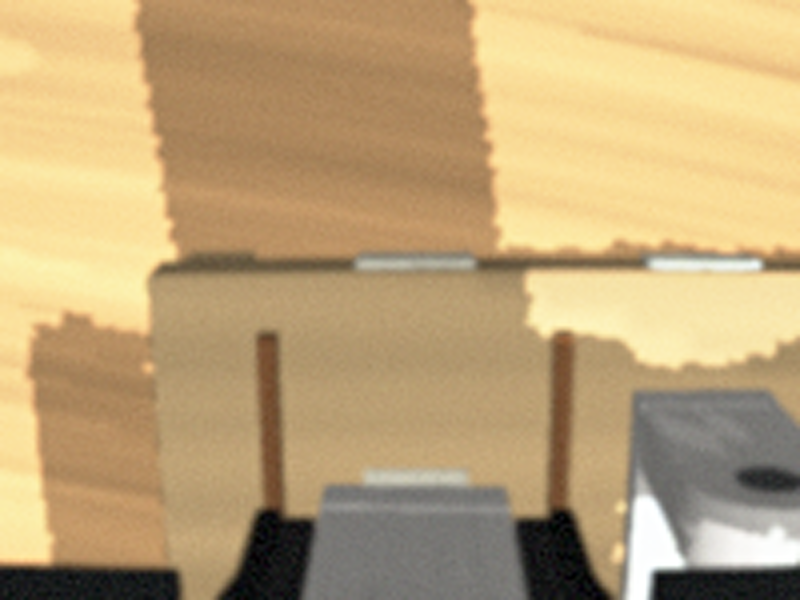

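```bash
cat > fit4.py <<'E'
from h import *
c=pickle.load(open("w4.pkl","rb"))
px=lambda u,v:np.array([(u+.5)/4-.5+156,(v+.5)/4-.5+90])
obs=[((-65,-55,50),(155,268)),((None,-30,55),(268,333)),((None,30,55),(563,333)),((-22.5,11,50),(468,471)),((-22.5,-11,50),(363,471)),((-40,45,50),(635,393)),((-40,75,50),(770,393))]
def f(v):
    return np.concatenate([(wproj(c,place([[v[3] if P[0] is None else P[0],P[1],P[2]]],v[:3]))[0]-px(*u))*4 for P,u in obs])
r=least_squares(f,[596,173,.173,-50],x_scale=[10,10,.1,10],loss="soft_l1"); print(r.x); print(f(r.x).reshape(-1,2).round(1).tolist())
e=np.array([564.16,166.23,121.46]); z=e[2]-17.9
g=lambda v:np.concatenate([(wproj(c,place([P],[v[0],v[1],.172]))[0]-px(*u))*4 for P,u in [((-40,15,z),(503,488)),((-40,-15,z),(327,488))]])
b=least_squares(g,[596,172]).x; print("held",b,"expected",e[:2]+32.9*np.array([.9853,.1711])); print(g(b))
E
python3 fit4.py
```

```text
[ 5.97365198e+02  1.72501272e+02  1.62414843e-01 -5.37077452e+01]
[[-6.2, 3.5], [-0.1, -1.2], [4.8, 1.5], [0.5, -0.7], [1.3, -1.6], [-2.2, -0.3], [-0.4, 0.7]]
held [597.10456767 172.38891033] expected [596.57637 171.85919]
[ 3.49240331  0.08041316 -3.49303649  0.12322979]
```

Call:
carry_out(steps=[[0.8, 0, 0, -0.012, 0, 0, 0], [0.8, 0, 0, -0.012, 0, 0, 0], [0.8, 0, 0, -0.012, 0, 0, 0], [0.8, 0, 0, -0.009, 0, 0, 0], [0.8, 0, 0, -0.004, 0, 0, 0], [0.8, 0, 0, -0.0015, 0, 0, 0], [0.8, 0, 0, -0.001, 0, 0, 0], [0.8, 0, 0, 0, 0, 0, 0]])

```text
time_s: 17.35
eef_pos: [563.9, 166.3, 69.6]
ee_rot: [-0.27, 3.129, 0.0]
force: [-0.5, 0.4, -1.2]
width: 0.342
grasp_force: 30.0
```

Call:
carry_out(steps=[[0.8, 0, 0, -0.0007, 0, 0, 0], [0.8, 0, 0, -0.0005, 0, 0, 0], [0.8, 0, 0, -0.0005, 0, 0, 0], [0.8, 0, 0, 0, 0, 0, 0], [0.8, 0, 0, 0, 0, 0, 0], [0.8, 0, 0, 0, 0, 0, 0], [0.8, 0, 0, 0, 0, 0, 0], [0.8, 0, 0, 0, 0, 0, 0]])

```text
time_s: 18.35
eef_pos: [563.7, 166.3, 67.8]
ee_rot: [-0.27, 3.13, 0.0]
force: [-0.3, -0.2, 2.7]
width: 0.34
grasp_force: 30.0
```

Call:
carry_out(steps=[[0.66, 0, 0, 0, 0, 0, 0], [0.65, 0, 0, 0, 0, 0, 0], [0.64, 0, 0, 0, 0, 0, 0], [0.62, 0, 0, 0, 0, 0, 0], [0.59, 0, 0, 0, 0, 0, 0], [0.55, 0, 0, 0, 0, 0, 0], [0.52, 0, 0, 0, 0, 0, 0], [0.52, 0, 0, 0, 0, 0, 0]], grip_force=5)

```text
time_s: 19.35
eef_pos: [563.7, 166.2, 67.7]
ee_rot: [0.27, -3.13, -0.0]
force: [-0.8, 0.2, 0.6]
width: 0.473
grasp_force: 0.0
```

Call:
carry_out(steps=[[0.52, 0, 0, 0.008, 0, 0, 0], [0.52, 0, 0, 0.02, 0, 0, 0], [0.52, 0, 0, 0.03, 0, 0, 0], [0.52, 0, 0, 0.03, 0, 0, 0], [0.52, -0.03, 0, 0.03, 0, 0, 0], [0.52, -0.04, 0, 0.03, 0, 0, 0], [0.52, -0.02, 0, 0, 0, 0, 0], [0.52, 0, 0, 0, 0, 0, 0]])

```text
time_s: 20.35
eef_pos: [472.9, 166.4, 216.6]
ee_rot: [-0.272, 3.129, 0.002]
force: [0.3, -0.2, -0.2]
width: 0.48
grasp_force: 0.0
```

Run:
```python
from h import *
from rig import viewer,status
s=status.sense(); print(s["eef_pos"],s["force"],s["width"])
c=viewer.camera("wrist"); t=viewer.camera("top"); pickle.dump((c,t),open("w5.pkl","wb"))
sd=viewer.camera("side")
a=cv2.resize(c["image"][80:230,156:356],None,fx=4,fy=4,interpolation=cv2.INTER_CUBIC)
cv2.imwrite("pics/w5.png",a)
b=np.zeros((480,768,3),np.uint8); b[:,:384]=cv2.resize(t["image"][110:230,128:224],None,fx=4,fy=4,interpolation=cv2.INTER_CUBIC); b[:,384:]=cv2.resize(sd["image"][225:345,150:246],None,fx=4,fy=4,interpolation=cv2.INTER_CUBIC); cv2.imwrite("pics/t5.png",b)
q=lambda P:((wproj(c,P)-[156,80])*4).round().tolist()
o=[596.5,172.2,.172]
print("brk",q(place([(-40,15,50),(-40,-15,50),(0,0,60)],o)),"d2",q(place([(-40,45,50),(-40,75,50),(0,60,60)],o)),"d1hole",q(place([(-40,105,50),(-40,135,50),(0,120,60)],o)))
```

```text
[472.87780163 166.40556913 216.64022226] [ 0.34110995 -0.2178024  -0.1624502 ] 0.48011909756116833
brk [[410.0, 612.0], [313.0, 611.0], [362.0, 738.0]] d2 [[507.0, 611.0], [604.0, 610.0], [553.0, 737.0]] d1hole [[697.0, 608.0], [787.0, 606.0], [736.0, 731.0]]
```

View pics/w5.png

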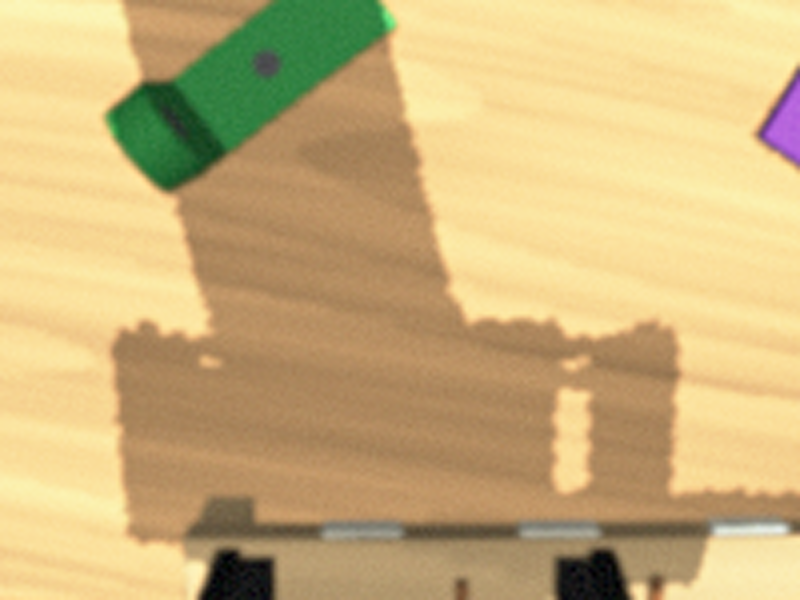

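View pics/t5.png

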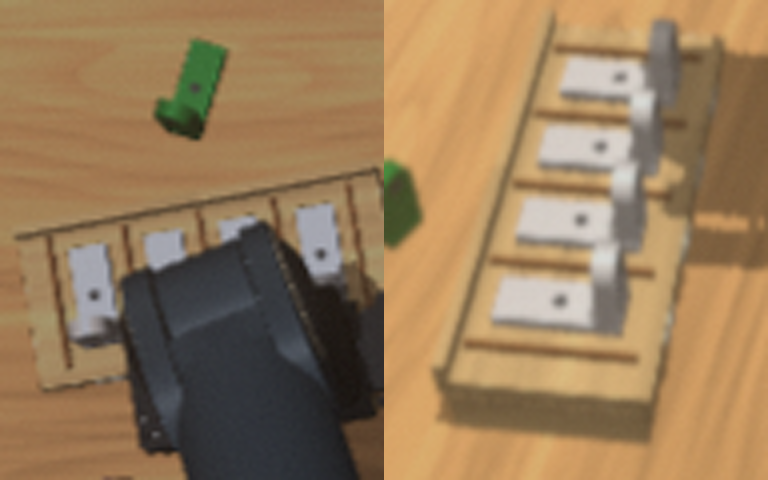

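Run:
```python
from h import *
d=pickle.load(open("c0.pkl","rb")); T,S=d["top"],d["side"]
u=lambda x,y:np.array([128+(x+.5)/4-.5,110+(y+.5)/4-.5]); v=lambda x,y:np.array([150+(x-384+.5)/4-.5,225+(y+.5)/4-.5])
print(tri([(proj,T,u(320,254)),(proj,S,v(620,78))]),tri([(proj,T,u(94,295)),(proj,S,v(559,300))]))
for p in[(559,300),(581,220),(601,147),(620,78)]: print(onplane(S,v(*p),61))
```

```text
(array([594.96089733, 173.69354949,  61.5352693 ]), np.float64(0.06238164867087903)) (array([565.02930405, 350.7579618 ,  61.91072662]), np.float64(0.1946694461844345))
[565.76155626 350.2431554 ]
[575.47763632 291.39984647]
[585.16184811 233.05261072]
[595.02016794 173.25507579]
```

```bash
python3 -c "
from rig import hand_in; print(hand_in())"
```

```text
the job is handed in; nothing more can be done
None
```

The bracket was stamped with the plunger held at its stop, then set upright in the empty bay, within about 1 mm of the row with the finished brackets, and the job is handed in.

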